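# Centre-punch a blank through the bush of a marking jig

## Robot

A 6-joint arm with a two-finger parallel gripper is mounted at the origin on a cart in front of the work surface, level with it; the furniture and walls round the work are solid. World frame = base frame: x ahead of the robot, y to its left, z up, the work surface at z = 0. Lengths are in m, angles in rad, forces in N, time in s.
With the tool pointing down it reaches from about 0.275 to 0.825 m from the base axis. Payload 4.9 kg.
Tool frame: the origin (TCP) lies midway between the tips of the shut fingers; the grasp point (between the pads) lies 19 mm behind it (grip_point_offset is the distance from the TCP to the grasp point, in m); z points along the fingers, y is the line along which they close (so a half turn about z gives the same grasp; the last joint's range is limited). The gripper opens to 85 mm and grips with 20 to 120 N. Pads are 22 mm wide; open, the fingers measure 114 mm over their backs; the gripper's body (76 mm by 85 mm) begins 54 mm behind the grasp point. The pads swing forward as they close: fully open they stand 13 mm farther back than shut.
Start: joints at [1.088, 0.326, -0.193, 1.052, 0, 1.437], TCP at [0.188, 0.517, 0.231] pointing down, gripper open.
Joint ranges: [-2.65, 2.65], [-0.97, 1.79], [-1.3, 1.35], [-1.93, 2.1], [-1.47, 1.37], [-3.14, 3.14]. Speed limits (rad/s): [2.57, 2.57, 3.14, 3.14, 3.14, 3.14].

## Interface

Orientations are given as a rotation vector (axis times angle).
In Python, from cell import * gives the robot as it stands. Calls block until the motion is done:
- movep(position, orientation): joint-space move of the TCP to a pose.
- move_l(position, velocity=0.15, rot=None, until_force=None): straight line of the TCP; rot=None keeps the orientation; velocity is the mean speed in m/s. With until_force (N) it stops when the force on the tool has changed by that much, and returns True; else False.
- set_joints(angles): joint-space move.
- let_go() and grab(newtons=None): open the fingers fully, or close them until they stop; newtons is the grip in N (None keeps the last).
- sleep(seconds).
- ik(position, orientation): joint angles nearest the present ones, or None.
- get_state(): the state.
- grab_frame(name): name is "scene" or "side" or "wrist"; returns a dict with "img" (480x640x3 uint8, red, green, blue), "fx", "fy", "cx", "cy" (pixels), "cam_to_world" (4x4, takes a point from camera to world coordinates); the wrist camera has in their place "T_tool_cam" (4x4, takes a point from camera to tool coordinates, whose origin is the TCP and whose axes are the flange's). Camera axes: x right, y down, z forward; pixel columns grow to the right and rows downward; lengths in m; the calibration is good to about 2 mm. The wrist camera is an equidistant fisheye: a pixel r from the principal point sees the ray r / f radians off the axis. A picture is of the moment at which its call begins: read the wrist's pose just before it. There is no depth.
A pose or a line that the arm cannot do raises MotionError and nothing moves.
- sign_off(): hands the job in; it is judged then, once.
Trained networks look in the newest picture that a camera, given by its name, has taken for a name from the list of things; names that differ only in an ending like _2 or _b are one class to them, and where a whole thing is asked for, a point or a joint stands for the part that bears it (a point fixed in the world has none). Each returns a list of dicts, best first, with "score" (0 to 1); they miss things now and then, are a little off and sometimes report something else, mostly with a low value. They report only what shows in the picture. A call takes as long as a camera call.
- spot_in(camera, name): "centre" ([column, row] in pixels, amid what is visible of it).
- silhouettes(camera, name): "mask" (480x640 bool, what is visible of it) and "centre" ([column, row] in pixels, amid what is visible of it).
- tip_of(camera, name): "centre" ([column, row] in pixels: a listed point, or the origin of a listed thing).
The state is a dict: "clock": time; "q": joint angles; "joint_velocities": joint speeds; "tau": joint torques, N m; "position": TCP position; "eef_rot": TCP orientation; "contact_force": force on the tool from outside, world axes, zero at the start; "wrist_torque": the same for the moment, N m; "finger_gap": opening from 0.0 (shut) to 1.0 (fully open); "grasp_force": force on a finger pad.
Only numpy, scipy, OpenCV 4.12 (cv2) and the standard library are available. Lean on these libraries where they do the work, as an engineer would, in place of code of your own. Each camera call takes 0.05 s, during which the arm holds its last target. There are 200 camera calls.

## Task

Lift the automatic centre punch out of the tool rack, lower its point through the guide bush of the marking jig on to the blank inside, and press it straight down until its spring trips; ease off as soon as it snaps, without ramming it on against its stop. It must not go off anywhere else. Then put the punch back upright in the rack hole it came from and let go, leaving the scriber, screwdriver, caliper and marker pen where they are.

Things in the scene. Friction and masses are not known exactly. Their poses are not given: they have to be found in the camera images.
- punch: steel automatic centre punch, upright in an outer hole of the rack, the thicker, taller tool there. Origin on its axis at the shoulder (underside of barrel), z up the barrel. Grooved barrel 16 mm diameter, from the shoulder to 81 mm above it: grip it there, best 40 to 50 mm up. Below the shoulder: nose 9 mm diameter to 18 mm down, then spindle 6 mm diameter, cone point 56 mm down. About 0.15 kg
- hammer (a joint): the hammer inside the punch, m: 0 while at rest or being pressed, jumps to 0.0034 when the spring trips, back to 0 by itself once eased off. Pushing in the spindle takes about 3 N at first, rising 3 N per mm to some 14 N near 4 mm; there it trips and the force drops at once to about 8 N. Pushed on it rises again, and the spindle meets its hard stop at 7.7 mm
- punch_tip (a point): the point of the punch's spindle (moves with the spindle), 56 mm below the shoulder when the spindle is out
- jig: marking jig screwed to the bench: dark steel base 116 x 100 x 8 mm, two low cheeks, an aluminium template plate 72 x 100 mm with its top 34 mm up; round clamp knob on one side. Origin: centre of its underside, z up. A flat blank 64 x 68 mm is clamped under the template; its thickness is unknown: its upper face lies anywhere from 12 to 26 mm below the mouth of the bush
- bush (a point): centre of the mouth (top) of the steel guide bush, in the middle of the template plate, 37 mm above the bench: collar 25 mm outside diameter standing 3 mm over the plate, bore 8 mm diameter straight down, widened to 13 mm at the very top, 11 mm long; below it the blank
- rack: aluminium tool rack 70 x 150 mm, 70 mm high, screwed to the bench. Top plate 46 mm wide, 14 mm thick, with three 12 mm through holes in a row along its y axis at -50, 0 and +50 mm, open below. Origin: centre of its underside. Punch and scriber stand in the outer holes (either way round), shoulders resting on the plate's top, 70 mm up; the middle hole is empty
- scriber: steel scriber standing in the other outer hole of the rack: thinner (barrel 9 mm, collar 14 mm) and shorter (50 mm above the rack) than the punch. Origin on its axis at the collar's underside. Bystander
- driver: ball-end screwdriver lying on the bench, 134 mm long, 26 mm thick. Origin: centre of its underside. Bystander
- caliper: digital caliper lying on the bench, 170 x 50 x 10 mm. Origin: centre of its underside. Bystander
- marker_0: marker pen lying on the bench, 135 mm long, 17 mm thick. Origin: centre of its underside. Bystander
- box_face (a point): foot of the middle of the near face of the big dark enclosure behind the jig, 262 mm high and fixed, always in the same place. Its face is upright; the left end lies 185 mm to the left (+y) of this point and 50 mm farther (+x), the right end as much to the right and nearer. Keep arm and gripper clear of it

How it is judged:
On the way:
1. the punch is held upright with its point down inside the guide bush, on the blank, and its spring has tripped (value of joint hammer above 0.0015 m and horizontal distance between punch_tip and bush below 0.004 m and z of punch_tip in the frame of bush below -0.01 m and angle between punch's own z axis and vertical below 0.12 rad), for 0.06 s.
At the end, for the whole second after the job is handed in: The punch stands released and at rest, upright (within 0.08 rad) in the rack hole it came from, its shoulder on the rack's top plate (within 6 mm of its pose at the start), its spring reset (distance of punch from where it was at the start of the episode below 0.006 m and angle between punch's own z axis and vertical below 0.08 rad and value of joint hammer below 0.001 m and linear speed of punch below 0.02 m/s and contact force between punch and rack above 0.3 N); the robot touches nothing.
It fails at once if the punch is rammed: more than 22 N between it and the jig or blank (contact force between punch and jig above 22 N).
It fails at once if the punch goes off anywhere but in the bush (value of joint hammer above 0.0015 m and (horizontal distance between punch_tip and bush above 0.006 m or z of punch_tip in the frame of bush above -0.008 m)).
It fails at once if the scriber is moved more than 10 mm (distance of scriber from where it was at the start of the episode above 0.01 m).
It fails at once if a bystander (screwdriver, caliper, marker) is moved more than 15 mm (distance of any of driver, caliper, marker_0 from where it was at the start of the episode above 0.015 m).
It also fails if it takes over 56 s, if anything falls off the work surface, if the arm or the gripper's body presses on something with over 40 N, if the wrist force passes 120 N, or if a joint passes its speed limit or range.

## Working session

There is one attempt and no reset: what is moved stays moved. The work goes in short steps, each a Python script; the robot and the scene stay as the last script left them, time stands still between calls to the robot, and variables do not carry over. Pictures are saved under pics/ and viewed, at most 10 in all, crops included, and the job is handed in when it is done.

```bash
mkdir -p pics; ls; cat > h.py <<'E'
from cell import *
import numpy as np, cv2
from scipy.spatial.transform import Rotation as R
def ray(f,px,pose=None):
    u,v=px
    if 'cam_to_world' in f:
        T=np.array(f['cam_to_world']); d=np.array([(u-f['cx'])/f['fx'],(v-f['cy'])/f['fy'],1.])
    else:
        p,r=pose; W=np.eye(4); W[:3,:3]=R.from_rotvec(r).as_matrix(); W[:3,3]=p
        T=W@np.array(f['T_tool_cam']); a=np.array([(u-f['cx'])/f['fx'],(v-f['cy'])/f['fy']]); t=np.linalg.norm(a)
        d=np.r_[a/max(t,1e-9)*np.sin(t),np.cos(t)]
    d=T[:3,:3]@d; return T[:3,3],d/np.linalg.norm(d)
def onz(f,px,z,pose=None):
    o,d=ray(f,px,pose); return o+d*(z-o[2])/d[2]
def tri(rays):
    A=sum(np.eye(3)-np.outer(d,d) for o,d in rays); b=sum((np.eye(3)-np.outer(d,d))@o for o,d in rays)
    p=np.linalg.solve(A,b); return p,[np.linalg.norm(np.cross(p-o,d)) for o,d in rays]
def shot(c):
    s=get_state(); f=grab_frame(c); return f,(np.array(s['position']),np.array(s['eef_rot']))
E
python3 - <<'E'
from h import *
names={'punch':.07,'scriber':.07,'bush':.037,'jig':0,'rack':0,'driver':0,'caliper':0,'marker_0':0,'box_face':0,'punch_tip':.014}
fs={}
for c in ['scene','side','wrist']:
    f,p=shot(c); fs[c]=(f,p); cv2.imwrite(f'pics/{c}0.png',f['img'][:,:,::-1])
    print(c, None if c=='wrist' else np.round(f['cam_to_world'],3).tolist())
    for n,z in names.items():
        for r in tip_of(c,n)[:2]: print(c,n,round(r['score'],2),np.round(r['centre']),np.round(onz(f,r['centre'],z,p),4))
s=get_state();print(s['clock'],s['eef_rot'])
E
```

```text
pics
scene [[-0.665, -0.379, 0.643, -0.162], [-0.747, 0.342, -0.57, 0.559], [-0.004, -0.86, -0.511, 0.56], [0.0, 0.0, 0.0, 1.0]]
scene punch 0.68 [259. 252.] [0.5003 0.1363 0.07  ]
scene scriber 0.63 [305. 241.] [0.4723 0.0365 0.07  ]
scene scriber 0.49 [346. 285.] [0.3012 0.084  0.07  ]
scene bush 0.62 [385. 227.] [ 0.4364 -0.1832  0.037 ]
scene jig 0.89 [386. 240.] [ 0.4316 -0.1857  0.    ]
scene rack 0.61 [284. 274.] [0.4865 0.0871 0.    ]
scene driver 0.61 [347. 286.] [0.3637 0.0164 0.    ]
scene caliper 0.6 [436. 260.] [ 0.2979 -0.2025  0.    ]
scene marker_0 0.69 [219. 265.] [0.6128 0.1743 0.    ]
scene box_face 0.7 [284. 271.] [0.496  0.0789 0.    ]
scene punch_tip 0.58 [262. 273.] [0.5043 0.1312 0.014 ]
side [[0.687, -0.628, 0.365, -0.059], [-0.726, -0.592, 0.35, -0.471], [-0.004, -0.505, -0.863, 1.274], [0.0, 0.0, 0.0, 1.0]]
side punch 0.44 [310. 206.] [0.5039 0.1201 0.07  ]
side punch 0.27 [302. 285.] [ 0.3435 -0.0129  0.07  ]
side scriber 0.44 [326. 235.] [0.4727 0.0394 0.07  ]
side bush 0.6 [383. 314.] [ 0.4264 -0.1784  0.037 ]
side jig 0.71 [383. 320.] [ 0.4279 -0.1794  0.    ]
side jig 0.41 [327. 182.] [0.6207 0.175  0.    ]
side rack 0.96 [318. 233.] [0.4939 0.0843 0.    ]
side driver 0.66 [302. 284.] [0.368  0.0151 0.    ]
side caliper 0.78 [352. 370.] [ 0.2947 -0.2071  0.    ]
side marker_0 0.53 [325. 180.] [0.6229 0.1842 0.    ]
side punch_tip 0.2 [302. 286.] [0.3597 0.0088 0.014 ]
wrist None
wrist scriber 0.49 [163. 464.] [0.4485 0.1912 0.07  ]
wrist bush 0.63 [ 26. 448.] [ 0.4335 -0.1847  0.037 ]
wrist jig 0.82 [ 37. 439.] [ 0.4416 -0.1878  0.    ]
wrist rack 0.93 [142. 456.] [0.4977 0.0811 0.    ]
wrist punch_tip 0.59 [164. 465.] [0.511  0.1291 0.014 ]
1.65 [-5.45127728e-01 -3.09393042e+00  5.67873074e-05]
```

View pics/scene0.png

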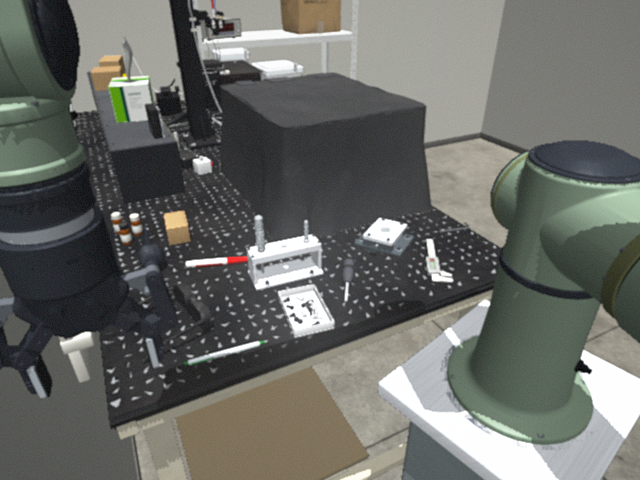

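View pics/side0.png

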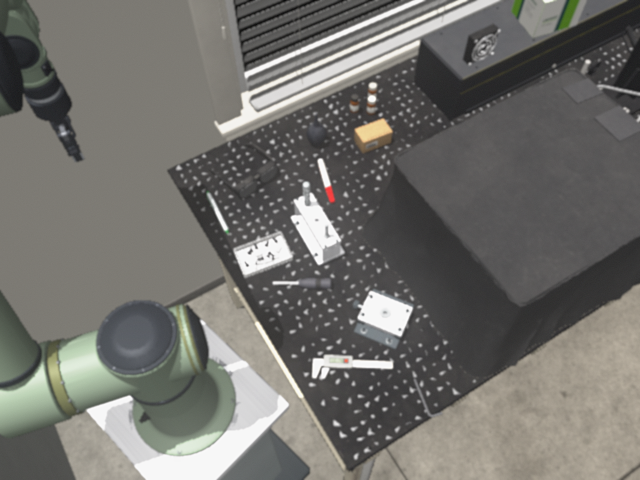

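The scene view shows the punch at about (259,235) and the scriber at (306,230), both in the rack. The jig is at (386,233), close in front of the box. The networks' positions fit this and the nominal 50 mm hole spacing. The next step is the wrist camera for precision.

```bash
cat >> h.py <<'E'
def down(c):
    c=np.r_[c,0]/np.linalg.norm(c); z=np.array([0,0,-1.]); return R.from_matrix(np.c_[np.cross(c,z),c,z]).as_rotvec()
E
python3 - <<'E'
from h import *
f,_=shot('side')
for px in [(503,372),(365,218)]: print('box foot',onz(f,px,0))
best=None
for c in [(-.95,.3),(.95,-.3)]:
    q=ik([.44,.085,.30],down(c)); print(c,q)
    if q is not None and (best is None or abs(q[5])<abs(best[1][5])): best=(c,q)
print(best[0]); movep([.44,.085,.30],down(best[0]))
names={'punch':.07,'scriber':.07,'bush':.037,'jig':0,'rack':0,'box_face':0}
for k,pos in enumerate([None,[.40,-.08,.30]]):
    if pos: move_l(pos,.2)
    f,p=shot('wrist'); cv2.imwrite(f'pics/w{k+1}.png',f['img'][:,:,::-1])
    for n,z in names.items():
        for r in tip_of('wrist',n)[:2]: print(k,n,round(r['score'],2),np.round(r['centre']),np.round(onz(f,r['centre'],z,p),4))
print(get_state()['clock'],get_state()['position'])
E
```

```text
box foot [ 0.51369147 -0.44519081  0.        ]
box foot [ 6.05227256e-01  3.12897975e-02 -2.22044605e-16]
(-0.95, 0.3) [ 0.02584744  0.09476664 -0.31063203  1.16539766  0.         -1.23907001]
(0.95, -0.3) [ 0.02584744  0.09476664 -0.31063203  1.16539766  0.          1.90252264]
(-0.95, 0.3)
0 punch 0.63 [274. 257.] [0.5047 0.1314 0.07  ]
0 scriber 0.63 [275. 162.] [0.4702 0.0352 0.07  ]
0 rack 0.63 [281. 200.] [0.4882 0.0875 0.    ]
1 punch 0.72 [290. 380.] [0.5042 0.1314 0.07  ]
1 scriber 0.72 [291. 312.] [0.4693 0.0363 0.07  ]
1 bush 0.86 [261. 119.] [ 0.4344 -0.1773  0.037 ]
1 jig 0.94 [266. 116.] [ 0.4329 -0.1799  0.    ]
1 jig 0.73 [366. 249.] [0.3666 0.0146 0.    ]
1 rack 0.74 [296. 322.] [0.4855 0.0882 0.    ]
5.6833 [ 0.40009342 -0.0795204   0.29998154]
```

```bash
python3 - <<'E'
from h import *
f,p=shot('wrist'); T=np.array(f['T_tool_cam']); print(np.round(T,3).tolist(),f['fx'])
Rm=R.from_rotvec(p[1]).as_matrix(); off=Rm@T[:3,3]; print('cam off',off)
def look(xy,z,tag,names):
    t=np.r_[xy-off[:2],z]; move_l(t,.25); sleep(.15)
    f,p=shot('wrist'); cv2.imwrite(f'pics/{tag}.png',f['img'][:,:,::-1])
    for n,zz in names.items():
        for r in tip_of('wrist',n)[:1]: print(tag,n,round(r['score'],2),np.round(r['centre'],1),np.round(onz(f,r['centre'],zz,p),4))
    np.save(f'pics/{tag}.npy',np.r_[p[0],p[1]])
look(np.array([.434,-.178]),.20,'bush',{'bush':.037,'jig':0})
look(np.array([.487,.084]),.26,'rack',{'punch':.07,'scriber':.07,'rack':0})
a=cv2.imread('pics/bush.png')[140:340,220:420]; b=cv2.imread('pics/rack.png')[90:390,170:470]
cv2.imwrite('pics/both.png',np.hstack([cv2.resize(a,(400,400),interpolation=2),cv2.resize(b,(400,400),interpolation=2)]))
print(get_state()['clock'])
E
```

```text
[[-0.0, -0.952, -0.306, 0.079], [1.0, -0.0, -0.001, -0.001], [0.001, -0.306, 0.952, -0.143], [0.0, 0.0, 0.0, 1.0]] 371.64829954431775
cam off [-0.02256525 -0.07558314  0.14262688]
bush bush 0.56 [320.2 122.7] [ 0.4329 -0.1765  0.037 ]
bush jig 0.83 [317.9 121.8] [ 0.4345 -0.1778  0.    ]
rack punch 0.91 [316.2 179. ] [0.5033 0.132  0.07  ]
rack scriber 0.51 [318.4  67.2] [0.4709 0.0366 0.07  ]
rack rack 0.96 [318.  127.1] [0.4877 0.0889 0.    ]
8.2417
```

View pics/both.png

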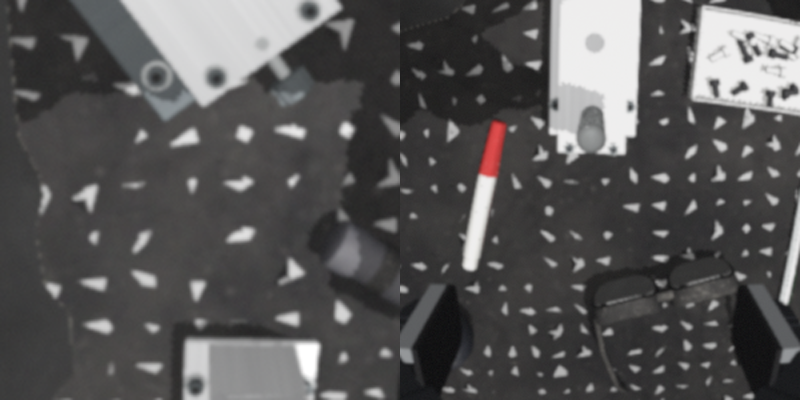

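The crops show the jig top-left with the bush above the crop at about (320,122) in the full frame. The rack has the punch at about (316,185) and the empty middle hole at about (316,121). I'll refine the circles.

```bash
python3 - <<'E'
from h import *
off=np.array([-.0226,-.0756]);g=None
def circ(tag,c,rr,h=40):
    im=cv2.imread(f'pics/{tag}.png',0); x0,y0=int(c[0]-h),int(c[1]-h)
    b=cv2.resize(im[y0:y0+2*h,x0:x0+2*h],None,fx=5,fy=5,interpolation=cv2.INTER_CUBIC)
    cc=cv2.HoughCircles(cv2.GaussianBlur(b,(0,0),3),cv2.HOUGH_GRADIENT,1,30,param1=60,param2=18,minRadius=int(rr[0]*5),maxRadius=int(rr[1]*5))
    o=cv2.cvtColor(b,cv2.COLOR_GRAY2BGR)
    L=[] if cc is None else cc[0][:4]
    for k in L: cv2.circle(o,(int(k[0]),int(k[1])),int(k[2]),(0,0,255),1)
    f,_=shot('wrist'); p=np.load(f'pics/{tag}.npy')
    return o,[(np.array([k[0]/5+x0,k[1]/5+y0]),k[2]/5) for k in L],f,(p[:3],p[3:])
o1,L,f,p=circ('bush',(320,122),(5,20))
for c,r in L: print('bush',c,r,onz(f,c,.037,p))
o2,L,f,p=circ('rack',(316,121),(3,11))
for c,r in L: print('hole',c,r,onz(f,c,.07,p))
cv2.imwrite('pics/circ.png',np.hstack([o1,o2]))
E
```

```text
(no output)
```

View pics/circ.png

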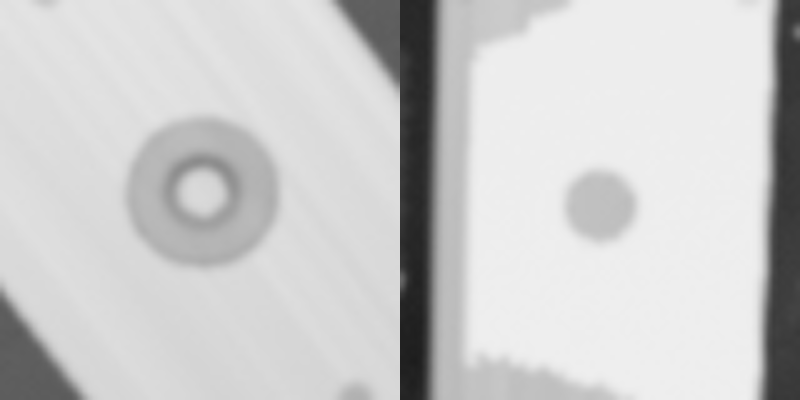

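The collar centre is at pixel (320.4,120.4) and the empty hole at (316.1,122.1). Both are clean. I'll use them to compute the grasp position, grasp the punch and lift it a little.

```bash
python3 - <<'E'
from h import *
f,_=shot('wrist')
ld=lambda t:(lambda p:(p[:3],p[3:]))(np.load(f'pics/{t}.npy'))
bush=onz(f,(320.4,120.4),.037,ld('bush')); hole=onz(f,(316.1,122.1),.07,ld('rack'))
d=np.array([.5040-.4702,.1316-.0361]); d/=np.linalg.norm(d)
P=hole[:2]+.05*d; print('bush',bush,'hole',hole,'punch',P,'dir',d)
P=(P+np.array([.504,.1316]))/2
c=np.array([-d[1],d[0]]); r=down(c); print(c,r,P)
np.savez('pics/k.npz',bush=bush,P=P,r=r,d=d)
move_l([P[0],P[1],.26],.2,rot=r); move_l([P[0],P[1],.115],.12)
F0=get_state()['contact_force']
move_l([P[0],P[1],.098],.06); grab(80); s=get_state()
print(s['finger_gap'],s['grasp_force'],F0,s['contact_force'],s['position'],s['clock'])
f,p=shot('wrist'); cv2.imwrite('pics/g.png',f['img'][:,:,::-1])
E
```

```text
bush [ 0.43212522 -0.17830054  0.037     ] hole [0.48777525 0.08308175 0.07      ] punch [0.50445756 0.13021667] dir [0.33364613 0.94269839]
[-0.94269839  0.33364613] [ 1.8133738  -2.56540053 -0.        ] [0.50422878 0.13090834]
0.16405273325400768 77.81434535980225 [-0.42865333 -0.07871375  0.62629234] [-1.13247432 -0.27628192  3.67357998] [0.50417497 0.13101244 0.09826   ] 11.1333
```

View pics/g.png

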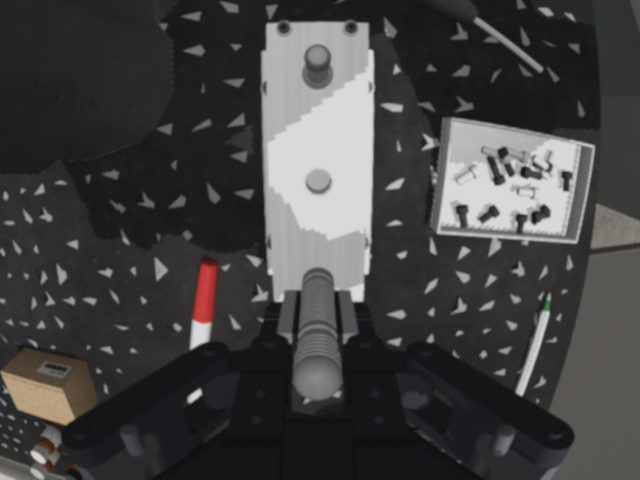

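The grip is centred, with the barrel between the pads and the scriber untouched. Next: lift, carry to above the bush and check the tip against the bush there.

```bash
python3 - <<'E'
from h import *
k=np.load('pics/k.npz'); b=k['bush']; s=get_state(); p=np.array(s['position']); np.save('pics/grasp.npy',p)
move_l([p[0],p[1],.25],.12); s=get_state(); print(s['contact_force'],s['finger_gap'])
move_l([b[0],b[1],.25],.2); move_l([b[0],b[1],.145],.1); sleep(.2)
for z in (.145,):
  T=[];B=[]
  for c in ['scene','side','wrist']:
    f,po=shot(c); cv2.imwrite(f'pics/h_{c}.png',f['img'][:,:,::-1])
    for n,h in (('bush',.037),('punch_tip',get_state()['position'][2]-.0843),('punch',get_state()['position'][2]-.0283)):
      for r in tip_of(c,n)[:1]: print(c,n,round(r['score'],2),np.round(r['centre'],1),np.round(onz(f,r['centre'],h,po),4))
s=get_state(); print(s['position'],s['contact_force'],s['clock'])
def crop(c,x,y,w,h,k): return cv2.resize(cv2.imread(f'pics/h_{c}.png')[y:y+h,x:x+w],(w*k,h*k),interpolation=2)
cv2.imwrite('pics/hov.png',np.hstack([crop('wrist',240,180,160,240,2),crop('side',340,260,80,80,6)[:480],]))
E
```

```text
[-0.07005762 -0.06979225 -1.89854876] 0.16493472958958133
side bush 0.76 [383.7 312.8] [ 0.4286 -0.1777  0.037 ]
side punch 0.59 [388.8 296.4] [ 0.4327 -0.18    0.1168]
wrist bush 0.92 [318.  236.8] [ 0.4334 -0.1771  0.037 ]
wrist punch_tip 0.58 [320.  244.9] [ 0.4315 -0.1787  0.0607]
wrist punch 0.73 [323.  282.7] [ 0.4307 -0.1774  0.1167]
[ 0.43212827 -0.17831863  0.14498852] [ 0.49853992 -0.11584205 -0.92553824] 16.3417
```

View pics/hov.png

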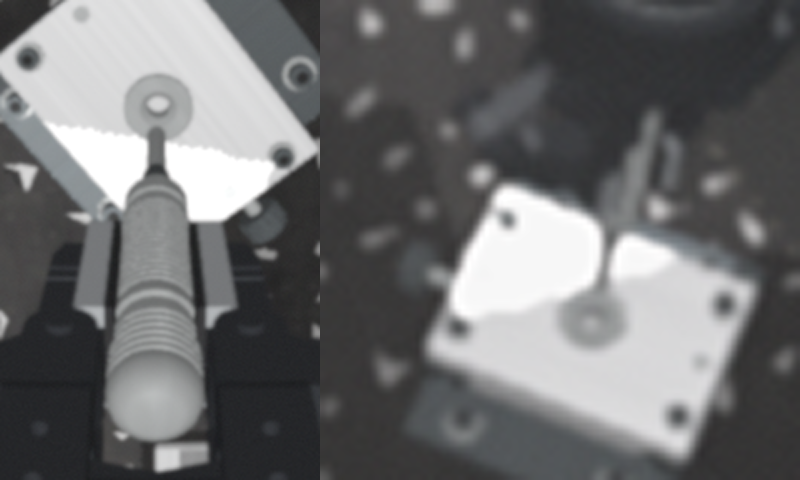

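The wrist crop puts the bush centre at about (318.8,232.8) and the spindle tip at about (318.3,243.5). They line up sideways. I'll go down until the tip is just over the mouth and compare again.

```bash
python3 - <<'E'
from h import *
k=np.load('pics/k.npz'); b=k['bush']
f,po=shot('wrist')
print('bush',onz(f,(318.8,232.8),.037,po),'tip',onz(f,(318.3,243.5),po[0][2]-.0843,po))
move_l([b[0],b[1],.1253],.06,until_force=3); sleep(.2)
f,po=shot('wrist'); cv2.imwrite('pics/n.png',f['img'][:,:,::-1])
f2,_=shot('side'); f3,_=shot('scene')
c=lambda i,x,y,w,h:cv2.resize(i[y:y+h,x:x+w,::-1],(400,400),interpolation=2)
cv2.imwrite('pics/near.png',np.hstack([c(f['img'],280,200,80,80),c(f2['img'],358,290,50,50)]))
o,d=ray(f,(320,240),po); print(get_state()['position'],get_state()['contact_force'])
# jacobian px->mm near
a0=onz(f,(318,238),.037,po); print(onz(f,(319,238),.037,po)-a0,onz(f,(318,239),.037,po)-a0)
E
```

```text
bush [ 0.43190536 -0.17973151  0.037     ] tip [ 0.43225114 -0.17995356  0.06068852]
[ 0.43227138 -0.17839014  0.12549174] [ 0.30002813 -0.64078895 -1.37287563]
[-0.00061642  0.00021809  0.        ] [0.0002293  0.00064862 0.        ]
```

View pics/near.png

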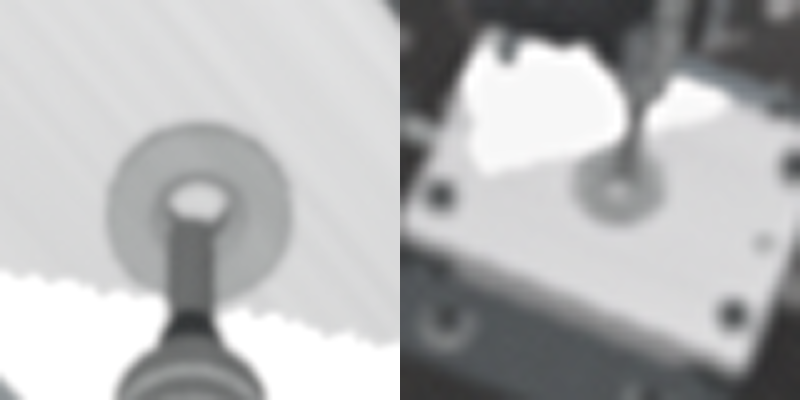

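The tip sits over the mouth within about 0.5 mm. I'll nudge it by (-0.35,+0.4) mm and feel the way down to the blank.

```bash
python3 - <<'E'
from h import *
k=np.load('pics/k.npz'); b=k['bush'].copy(); b[:2]+=[-.00035,.0004]
move_l([b[0],b[1],.1253],.03); s=get_state(); F0=np.array(s['contact_force']); print('F0',F0)
np.savez('pics/b.npz',b=b,F0=F0)
for z in (.1185,.113,.108,.103,.098,.094):
    t=move_l([b[0],b[1],z],.02,until_force=2.5); s=get_state()
    print(z,t,np.round(s['position'],5),np.round(np.array(s['contact_force'])-F0,2),s['clock'])
    if t: break
E
```

```text
F0 [ 0.20517085  0.58817121 -0.98821394]
0.1185 False [ 0.43165 -0.17783  0.11832] [-1.07 -1.18 -1.17] 17.9583
0.113 False [ 0.43165 -0.17782  0.11285] [0.6  0.03 0.14] 18.3833
0.108 False [ 0.43162 -0.17781  0.10783] [ 0.22 -0.95 -0.85] 18.7833
0.103 True [ 0.43202 -0.17803  0.1053 ] [-0.36 -1.39  3.09] 19.0167
```

Contact is at TCP z 0.1053, so the tip is about 16 mm below the mouth, inside the 12–26 mm range. Next: press in small steps until the force drops.

```bash
python3 - <<'E'
from h import *
k=np.load('pics/b.npz'); b,F0=k['b'],k['F0']
s=get_state(); z0=s['position'][2]; xy=b[:2]; mx=0; z=z0; L=[]
def fz():
    v=[]
    for _ in range(3): v.append(get_state()['contact_force'][2]-F0[2]); sleep(.02)
    return np.mean(v)
while z>z0-.0075:
    z-=.0003; move_l([*xy,z],.006); F=fz(); p=get_state()['position'][2]; L.append((round((z0-p)*1e3,2),round(F,1)))
    if F>18 or (mx>9 and F<mx-3): break
    mx=max(mx,F)
sleep(.1); s=get_state(); print(L,np.round(np.array(s['contact_force'])-F0,1),s['clock'])
move_l([*xy,z0+.001],.02); s=get_state(); print(s['position'],np.round(np.array(s['contact_force'])-F0,1),s['finger_gap'],s['clock'])
E
```

```text
[(np.float64(0.03), np.float64(3.8)), (np.float64(0.44), np.float64(4.9)), (np.float64(0.77), np.float64(5.5)), (np.float64(1.08), np.float64(6.8)), (np.float64(1.31), np.float64(6.8)), (np.float64(1.53), np.float64(7.3)), (np.float64(1.78), np.float64(7.8)), (np.float64(2.01), np.float64(8.2)), (np.float64(2.27), np.float64(8.8)), (np.float64(2.51), np.float64(9.5)), (np.float64(2.74), np.float64(10.2)), (np.float64(2.97), np.float64(10.7)), (np.float64(3.23), np.float64(11.0)), (np.float64(3.45), np.float64(11.6)), (np.float64(3.71), np.float64(11.9)), (np.float64(3.93), np.float64(12.8)), (np.float64(4.84), np.float64(6.6))] [ 0.5 -0.4  7.7] 24.2167
[ 0.43111403 -0.17754764  0.10595842] [-0.3 -0.2  1.9] 0.16588162856238556 24.675
```

The spring tripped cleanly, with the force going from 12.8 N to 6.6 N. Now I'll return the punch to the original pose.

```bash
python3 - <<'E'
from h import *
g=np.load('pics/grasp.npy'); k=np.load('pics/b.npz'); b=k['b']
move_l([b[0],b[1],.13],.08); move_l([b[0],b[1],.25],.2); move_l([g[0],g[1],.25],.2); move_l([g[0],g[1],.175],.12); sleep(.2)
s=get_state(); F0=np.array(s['contact_force']); print(s['position'],g)
t=False
for z in (.15,.125,.108,.102,.0985,.0965):
    t=move_l([g[0],g[1],z],.03,until_force=3); s=get_state()
    print(z,t,np.round(s['position'],4),np.round(np.array(s['contact_force'])-F0,2),s['clock'])
    if t: break
f,_=shot('wrist'); f2,_=shot('scene')
c=lambda i,x,y,w,h:cv2.resize(i[y:y+h,x:x+w,::-1],(400,400),interpolation=2)
cv2.imwrite('pics/ret.png',np.hstack([c(f['img'],220,200,200,200),c(f2['img'],220,190,110,110)]))
E
```

```text
[0.50485034 0.13107004 0.17589807] [0.50416976 0.13100409 0.09828188]
0.15 False [0.5044 0.131  0.1502] [ 0.19  1.22 -1.14] 29.5667
0.125 False [0.5043 0.131  0.1251] [-0.39  1.24 -1.87] 30.55
0.108 False [0.5042 0.131  0.108 ] [-0.09  0.14 -1.33] 31.2667
0.102 False [0.5039 0.131  0.1018] [-0.77  0.24 -1.04] 31.6167
0.0985 False [0.5041 0.131  0.0984] [-0.1   0.33 -0.99] 31.8833
0.0965 False [0.5043 0.1311 0.0982] [-3.79  0.26 14.59] 32.1333
```

View pics/ret.png

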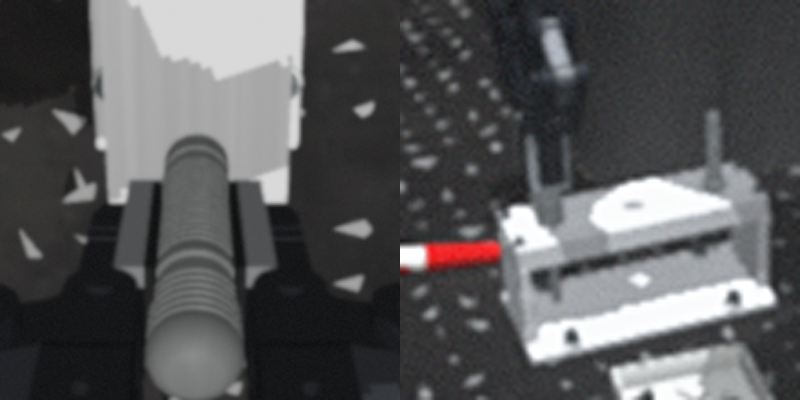

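The punch is seated, with its shoulder on the plate at the original height (z 0.0982) and the spindle visible under the plate. I'll unload slightly, release, back off and check.

```bash
python3 - <<'E'
from h import *
g=np.load('pics/grasp.npy')
move_l([g[0],g[1],.0983],.02); sleep(.1); let_go(); sleep(.2)
move_l([g[0],g[1],.19],.06); move_l([g[0]-.06,g[1]-.05,.30],.2); sleep(.3)
for c in ('wrist','scene'):
    f,po=shot(c)
    for n in ('punch','scriber'):
        for r in tip_of(c,n)[:1]: print(c,n,r['score'],onz(f,r['centre'],.07,po))
cv2.imwrite('pics/end.png',cv2.resize(f['img'][190:300,200:330,::-1],(520,440),interpolation=2)); print(get_state()['clock'],get_state()['contact_force'])
E
```

```text
wrist punch 0.63 [0.50360169 0.13136549 0.07      ]
wrist scriber 0.58 [0.46684191 0.03391894 0.07      ]
scene punch 0.76 [0.49949097 0.1376366  0.07      ]
scene scriber 0.65 [0.46489771 0.04000364 0.07      ]
36.575 [-0.0902109  -0.22658275  0.43369002]
```

View pics/end.png

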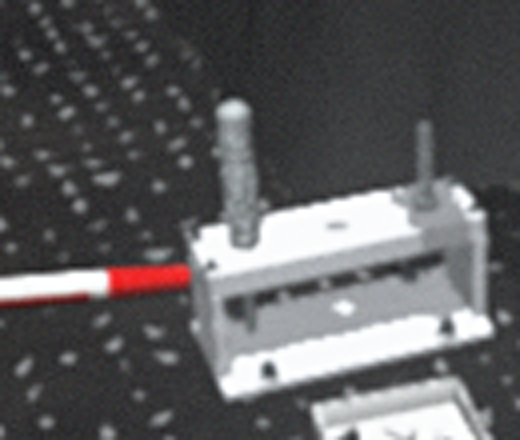

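The punch stands upright, with the same lean in the image as at the start. The scriber is in place and the gripper is clear.

```bash
python3 -c "
from cell import *
print(sign_off())"
```

```text
the job is handed in; nothing more can be done
None
```

The punch tripped once in the guide bush (about 12.8 N, then eased off) and is back upright and released in its rack hole; I handed the job in at about 37 s, and no verdict was returned.

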